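Shut the spice case, draw its telescopic handle fully out and lift it

ROBOT

A 6-joint arm with a two-finger parallel gripper is mounted at the origin on a cart in front of the work surface, level with it; the furniture and walls round the work are solid. World frame = base frame: x ahead of the robot, y to its left, z up, the work surface at z = 0. Lengths are in m, angles in rad, forces in N, time in s.
With the tool pointing down it reaches from about 0.3 to 0.825 m from the base axis. Payload 5.4 kg.
Tool frame: the origin (TCP) lies midway between the tips of the shut fingers; the grasp point (between the pads) lies 19 mm behind it; z points along the fingers, y is the line along which they close (so a half turn about z gives the same grasp; the last joint's range is limited). The gripper opens to 92 mm and grips with 3 to 60 N. Pads are 20 mm wide; open, the fingers measure 128 mm over their backs; the gripper's body (75 mm by 189 mm) begins 69 mm behind the grasp point.
Start: joints at [-1.37, 0.158, 1.597, -0, 1.386, -0.21], TCP at [0.23, -0.527, 0.215] pointing down, gripper open.
Joint ranges: [-2.91, 2.91], [-0.94, 2.29], [0.18, 2.7], [-1.29, 4.43], [0.17, 2.64], [-3, 3]. Speed limits (rad/s): [2.57, 2.57, 3.14, 3.14, 3.14, 3.14].

INTERFACE

Orientations are given as a rotation vector (axis times angle).
In Python, from plant import env gives the robot as it stands. The module is installed in compiled form; this text tells all that it offers.
- The arm moves only by the tool arm_command, never from a script. Its argument "rows" is one flat list of numbers, 7 for each row, row after row: the turn, a rotation vector about the tool's x, y, z in degrees, then the shift along the tool's x, y, z in mm, then the closure, from 0 (fully open) to 1 (shut). A call has 1 to 10 rows; each row is the pose to reach, as a shift and turn from the pose commanded when the call began, along the tool's axes at that moment; what a row does not reach only later rows make up. A row lasts 1/12 s, in which the tool goes at most 41.7 mm and 7.16 degrees, less where a joint would pass 70% of its speed; a pose out of reach is approached as far as the arm can. A call with a gripper value outside its range is refused whole. The fingers move at their own pace and stop on an object; the grip force is fixed at half the most. Time passes only in rows, so rows that repeat a pose let the fingers close. It gives the time, the measured TCP pose, the force, the opening and the grip force at its end, in the units of the state.
- env.get_obs(): the state, without advancing time (a new reading comes with each control period).
- env.capture(name): name is "scene" or "top"; returns the picture (384x512x3 uint8, red, green, blue); there is no depth.
- env.calibration(name): a dict with "mtx" (3x3 intrinsics, pixels), "rvec" (rotation vector, rad) and "tvec" (3), from world to camera coordinates, as OpenCV has them. Camera axes: x right, y down, z forward; pixel columns grow to the right and rows downward; lengths in m; the calibration is good to about 2 mm. A picture is of the moment at which its call begins. calibration takes no time and is no camera call.
- env.job_done(): hands the job in; it is judged then, once.
The state is a dict: "time": time; "joint_pos": joint angles; "qd": joint speeds; "joint_torque": joint torques, N m; "eef_pos": TCP position; "eef_rot": TCP orientation; "contact_force": force on the tool from outside, world axes, zero at the start; "wrist_torque": the same for the moment, N m; "gripper_width": finger opening in m; "grasp_force": force on a finger pad.
Only numpy, scipy, OpenCV 4.12 (cv2) and the standard library are available. Lean on these libraries where they do the work, as an engineer would, in place of code of your own. Each camera call takes 0.05 s, during which the arm holds its last target. There are 200 camera calls.

TASK

The packed green spice case is to be carried off: first push its drop-down front shut, and then, with the case still standing on the worktop, squeeze the orange button in the black grip and draw the telescopic handle straight up past its first stop to the second one, fully out. Lift the case by that handle so that it hangs upright at least 5 cm clear of the worktop, and finish while still holding it there: do not put it down or let go. Do not tip the case over, and leave the other things on the worktop where they are.

Things in the scene. Friction and masses are not known exactly. Their poses are not given: they have to be found in the camera images.
- grill_case: Green box with black corners on four rubber feet, 160 (x, depth) x 260 (y, width) x 130 mm high without the handle, loose, 0.55 to 0.9 kg. Origin: centre of its underside (z = 0 while it stands). Own x points to its back, -x to the drop front (roughly towards the robot), y along its width, z up. Slides if pushed with over 3 N. Jars and a tin are fixed inside.
- front_flap (a joint): Drop front, green panel 236 wide, 107 high, 6 mm thick, hinged at its lower edge, 80 mm in front of the case's origin and 12 mm above the underside. Radians: 0 = shut, upright, flush with the case; grows as the upper edge swings out and down to the robot, to 1.45. Stiff: stays where left; 1 to 2 N at the upper edge moves it; no catch.
- flap_edge (a point): Middle of the drop front's upper edge, at its inner face, 107 mm from the hinge line. A black pull lip 90 mm long sits just below it on the outside and stands out 12 mm from the inner face. Best pushed or lifted along its arc round the hinge: a purely level push on the edge can bind when it stands wide open.
- pull_handle (a joint): How far the telescopic handle is drawn up out of the case, m: 0 = home, 0.05 = first stop, 0.1 = second stop and end of travel. A spring latch locks it at each; only the orange button withdraws the latch. With the button held in it slides with about 3 N, passes the first stop and stays where left. Pulled while locked it lifts the whole case.
- grip (a point): Centre of the handle's black cross grip: bar 26 x 26 mm in section along the case's y (150 mm black, aluminium ends to 254 mm) on two aluminium tubes 226 mm apart. With the handle home it is 32 mm above the case's top (162 mm above the underside), 19 mm free below the bar; it rises with the handle. Axes as the case's.
- release_button (a joint): Orange button, 36 (y) x 16 mm (z), in the middle of the grip's front face (-x side of point grip), 6 mm proud: bar and button are 32 mm across. m: 0 = out, 0.005 = fully in; the latch lets go beyond 0.0035. Pushed towards the case's +x with 2 N to start, 6 N fully in; springs out. Gripping the bar's middle front to back with 15 N or more squeezes it in.
- onion: Bystander: brown onion, 71 mm; origin at its underside.
- tomato: Bystander: red tomato, 60 mm; origin at its underside.
- garlic: Bystander: white garlic bulb, 60 mm; origin at its underside.
- lemon: Bystander: yellow lemon, 78 x 55 x 56 mm; origin at its underside.
- grill_tongs: Bystander: steel tongs lying flat, 315 x 62 x 35 mm along their x; origin under the middle.
- grill_scraper: Bystander: grill scraper lying flat, 391 x 70 x 29 mm along its x; origin under the middle.

How it is judged:
By the outcome, as a careful person would: the job done as asked, in the order asked, and still so for the second after the job is handed in, while the arm keeps its last pose, push and grip.
It also fails if it takes over 58 s, if anything falls off the work surface, if the arm or the gripper's body presses on something with over 40 N, if the wrist force passes 120 N, or if a joint passes its speed limit or range.

## Working session

There is one attempt and no reset: what is moved stays moved. The work goes in short steps, Python scripts to look and compute and a tool call to move; the robot and the scene stay as the last step left them, time stands still between calls to the robot, and variables do not carry over. Pictures are saved under pics/ and viewed, at most 13 in all, crops included, and the job is handed in when it is done.

Besides the shell and the picture viewer there is one more tool, called after ">>>" as name(argument=value, ...) on one line, values as JSON. arm_command: Moves the arm, as the interface text tells. Its arguments: {"type":"object","properties":{"rows":{"type":"array","items":{"type":"number"}}},"required":["rows"]}

```bash
mkdir -p pics
python3 - <<'E'
from plant import env
import cv2,numpy as np
for n in("scene","top"):
    im=env.capture(n); cv2.imwrite(f"pics/{n}0.png",im[:,:,::-1])
    c=env.calibration(n); R=cv2.Rodrigues(np.array(c["rvec"],float))[0]; print(n,c["mtx"],-R.T@np.ravel(c["tvec"]))
o=env.get_obs(); print(o)
E
```

```text
scene [[461.11100152   0.         249.67572265]
 [  0.         461.11100152 182.77803187]
 [  0.           0.           1.        ]] [-0.01825397 -1.15741649  1.41852261]
top [[444.9651437    0.         252.85188661]
 [  0.         444.9651437  190.48664666]
 [  0.           0.           1.        ]] [0.42504412 0.01665793 1.64992752]
{'time': 0.1, 'joint_pos': array([-1.37011572e+00,  1.59024075e-01,  1.59806816e+00, -1.43533980e-05,
        1.38619075e+00, -2.10093561e-01]), 'qd': array([ 0.0002497 , -0.00167926, -0.00352915,  0.00129403, -0.00070837,
        0.0011242 ]), 'joint_torque': array([ 7.76117304e-05, -3.86502600e+01, -3.22960424e+01,  7.03136832e-02,
        3.39860399e-02, -4.67286873e-05]), 'eef_pos': array([ 0.22947593, -0.5266233 ,  0.2137151 ]), 'eef_rot': array([-3.07390732e+00, -6.40374965e-01,  9.65782898e-06]), 'contact_force': array([ 0.05357319,  0.38066759, -0.35540795]), 'wrist_torque': array([-0.02852252,  0.01505997, -0.02502046]), 'grasp_force': 0.0, 'gripper_width': 0.09192518212421746}
```

View pics/scene0.png

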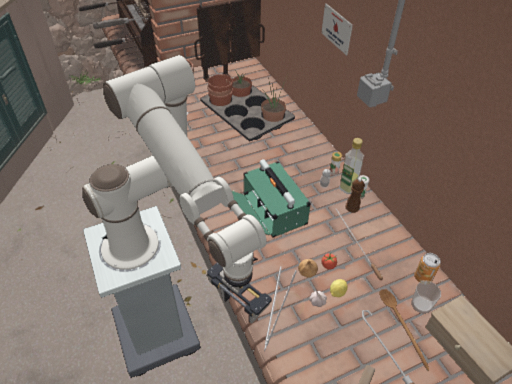

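View pics/top0.png

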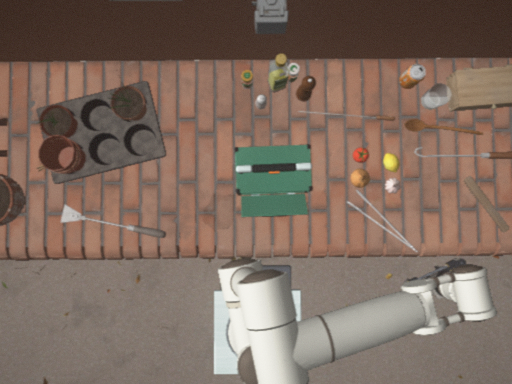

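The scene view shows the green case at about (275,198). In the top view its grip bar runs from (237,168) to (310,166), with the orange button at (274,172). The flap is open, its edge at rows 194–216, and the onion, tomato, garlic and tongs lie to the right of the case.

```bash
cat > h.py <<'E'
from plant import env
import cv2,numpy as np
from scipy.spatial.transform import Rotation as Ro
def cam(n):
    c=env.calibration(n); return np.array(c["mtx"]),np.array(c["rvec"],float),np.ravel(c["tvec"]).astype(float)
def ray(n,p,z):
    K,r,t=cam(n); R=cv2.Rodrigues(r)[0]; C=-R.T@t
    d=R.T@np.linalg.inv(K)@np.array([p[0],p[1],1.]); return C+d*(z-C[2])/d[2]
def proj(n,P):
    K,r,t=cam(n); return cv2.projectPoints(np.array(P,float).reshape(-1,3),r,t,K,None)[0].reshape(-1,2)
def tool(P):  # world point -> shift mm in tool axes
    o=env.get_obs(); return Ro.from_rotvec(o["eef_rot"]).inv().apply(np.array(P)-o["eef_pos"])*1000
E
python3 - <<'E'
from h import *
im=cv2.imread("pics/top0.png"); hsv=cv2.cvtColor(im,cv2.COLOR_BGR2HSV)
g=cv2.inRange(hsv,(65,80,40),(95,255,255)); g[:, :225]=0; g[:,325:]=0; g[:140]=0; g[225:]=0
cs,_=cv2.findContours(g,cv2.RETR_EXTERNAL,cv2.CHAIN_APPROX_SIMPLE)
for c in cs:
    if cv2.contourArea(c)>100: print(cv2.contourArea(c),cv2.minAreaRect(c),cv2.boundingRect(c), cv2.boxPoints(cv2.minAreaRect(c)).tolist())
o=cv2.inRange(hsv,(0,170,150),(15,255,255)); o[:,:255]=0;o[:,295:]=0;o[:160]=0;o[185:]=0
ys,xs=np.nonzero(o); print("btn",xs.mean(),ys.mean(),len(xs),ray("top",(xs.mean(),ys.mean()),.162))
w=cv2.inRange(hsv,(0,0,150),(180,60,255)); w[:,:230]=0;w[:,318:]=0;w[:155]=0;w[180:]=0
for m in (w[:,:274],w[:,274:]):
    ys,xs=np.nonzero(m); print(len(xs),xs.min(),xs.max(),xs.mean(),ys.mean())
a=cv2.resize(im[135:225,225:325],None,fx=6,fy=6,interpolation=cv2.INTER_CUBIC); 
s=cv2.imread("pics/scene0.png")[150:240,225:315]; s=cv2.resize(s,(540,540),interpolation=cv2.INTER_CUBIC)
cv2.imwrite("pics/a.png",a); cv2.imwrite("pics/s.png",s)
E
```

```text
1117.0 ((273.7134094238281, 205.19483947753906), (19.525293350219727, 63.979393005371094), 87.39744567871094) (242, 195, 65, 21) [[241.31341552734375, 196.89483642578125], [305.226806640625, 193.98968505859375], [306.1134033203125, 213.49484252929688], [242.20001220703125, 216.39999389648438]]
1354.0 ((273.56414794921875, 181.85987854003906), (20.987525939941406, 73.37018585205078), 88.02507019042969) (237, 171, 74, 23) [[236.53921508789062, 172.6365966796875], [309.8658142089844, 170.10809326171875], [310.5890808105469, 191.08316040039062], [237.26248168945312, 193.61166381835938]]
1109.0 ((272.4123229980469, 154.93106079101562), (17.021623611450195, 73.25582122802734), 88.36341857910156) (236, 146, 74, 19) [[235.5562744140625, 147.4698028564453], [308.7822265625, 145.3776397705078], [309.26837158203125, 162.39231872558594], [236.04241943359375, 164.48448181152344]]
btn 274.3 171.9 10 [ 0.57212923 -0.05895288  0.162     ]
101 235 250 242.95049504950495 168.0990099009901
95 22 36 28.926315789473684 165.7578947368421
```

View pics/a.png

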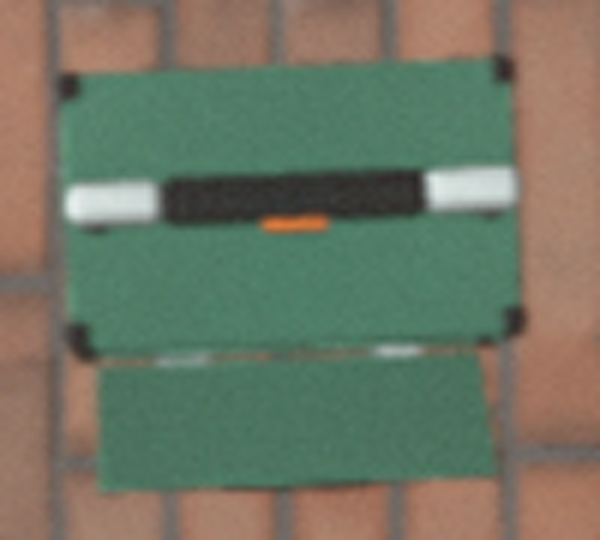

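View pics/s.png

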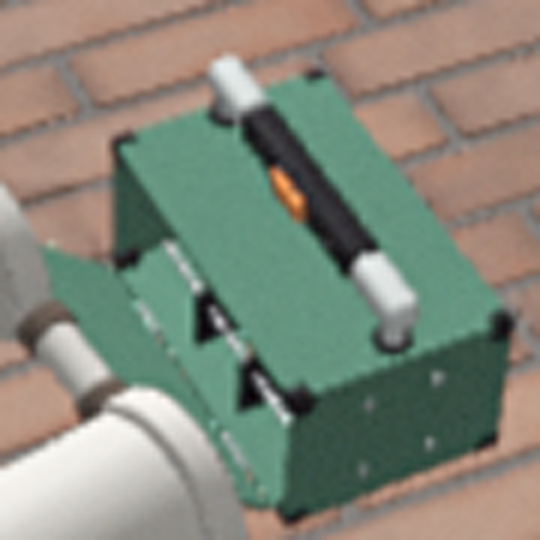

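The crops show the bar's ends, the button in the middle of its front face, and the flap open at a slope with its upper edge straight.

Run:
```python
from h import *
L=ray("top",(242.95,168.1),.172);Rr=ray("top",(302.93,165.76),.172)
d=(L-Rr)[:2];print("bar",L,Rr,np.linalg.norm(d),"(exp ~.205)")
# top corners
P=np.array([ray("top",p,.13)[:2] for p in [(235.7,147.2),(309,145.1),(310.7,191.2),(237.3,193.7)]])
print(P, "c",P.mean(0), [np.linalg.norm(P[i]-P[i-1]) for i in range(4)])
y1=np.arctan2(-d[0],d[1]); e=P[0]-P[1]+P[3]-P[2]; y2=np.arctan2(-e[0],e[1]); print("yaw",np.degrees([y1,y2]), "barmid",(L+Rr)/2)
yaw=(y1+y2)/2; c=((L+Rr)[:2]/2+P.mean(0))/2; ex=np.array([np.cos(yaw),np.sin(yaw)]); print("case",c,ex)
for a in np.arange(.7,1.46,.1):
    z=.012+.107*np.cos(a); q=ray("top",(274,215.2),z)[:2]; print(round(a,2),-(q-c)@ex-.08,.107*np.sin(a))
print(env.get_obs()["eef_pos"], Ro.from_rotvec(env.get_obs()["eef_rot"]).as_matrix().round(3))
```

```text
bar [0.58489513 0.04599269 0.172     ] [ 0.59078071 -0.1542775   0.172     ] 0.2003566559906737 (exp ~.205)
[[ 0.66191125  0.07114109]
 [ 0.6667385  -0.18120302]
 [ 0.50776874 -0.18429169]
 [ 0.50168434  0.06690984]] c [ 0.58452571 -0.05686094] [np.float64(0.16028276623622476), np.float64(0.2523902833630128), np.float64(0.15899976377508288), np.float64(0.2512752030584176)]
yaw [1.68333556 1.24138471] barmid [ 0.58783792 -0.05414241  0.172     ]
case [ 0.58618181 -0.05550168] [0.99967431 0.02552023]
0.7 0.07915560945701565 0.06893129253443293
0.8 0.07915519684077997 0.07675710172624893
0.9 0.07915474206838312 0.0838159793301407
1.0 0.07915424968376057 0.09003739537444491
1.1 0.07915372460665661 0.09535918752657357
1.2 0.07915317208346816 0.0997281821984932
1.3 0.07915259763482428 0.10310072583963964
1.4 0.07915200700042589 0.10544312110876523
[ 0.22947593 -0.5266233   0.2137151 ] [[ 0.917  0.399 -0.   ]
 [ 0.399 -0.917  0.002]
 [ 0.    -0.002 -1.   ]]
```

Run:
```python
from h import *
print(tool([.38,-.06,.215]))
```

```text
[ 324.33520428 -367.69934493   -0.56609276]
```

>>> arm_command(rows=[0, 0, 22, 160, -184, 0, 1, 0, 0, 22, 160, -184, 0, 1, 0, 0, 22, 160, -184, 0, 1, 0, 0, 22, 160, -184, 0, 1, 0, 0, 22, 160, -184, 0, 1, 0, 0, 22, 160, -184, 0, 1, 0, 0, 22, 160, -184, 0, 1, 0, 0, 22, 160, -184, 0, 1])

```text
time: 0.77
eef_pos: [0.3032, -0.2932, 0.2144]
eef_rot: [3.141, 0.047, -0.0]
contact_force: [-0.2, -0.6, 0.3]
gripper_width: 0.0404
grasp_force: 0.0
```

Run:
```python
from h import *
o=env.get_obs();print(o["eef_pos"],Ro.from_rotvec(o["eef_rot"]).as_matrix().round(3)); print(tool([.38,-.06,.215]),o["contact_force"])
```

```text
[ 0.30316858 -0.29323974  0.21438404] [[ 1.    0.03 -0.  ]
 [ 0.03 -1.   -0.  ]
 [-0.    0.   -1.  ]]
[  83.72818171 -230.85350463   -0.68744732] [-0.20958663 -0.57426433  0.29715972]
```

Next, over the spot, then straight down in front of the flap edge.

>>> arm_command(rows=[0, 0, 0, 82, -231, 0, 1, 0, 0, 0, 82, -231, 0, 1, 0, 0, 0, 82, -231, 0, 1, 0, 0, 0, 82, -231, 0, 1, 0, 0, 0, 82, -231, 0, 1, 0, 0, 0, 82, -231, 0, 1, 0, 0, 0, 82, -231, 0, 1, 0, 0, 0, 82, -231, 0, 1])

```text
time: 1.43
eef_pos: [0.379, -0.061, 0.2145]
eef_rot: [3.141, 0.048, -0.001]
contact_force: [-0.3, -0.5, 0.0]
gripper_width: 0.0004
grasp_force: 0.0
```

>>> arm_command(rows=[0, 0, 0, 0, 0, 75, 1, 0, 0, 0, 0, 0, 150, 1, 0, 0, 0, 0, 0, 150, 1, 0, 0, 0, 0, 0, 150, 1, 0, 0, 0, 0, 0, 150, 1, 0, 0, 0, 0, 0, 150, 1])

```text
time: 1.93
eef_pos: [0.3776, -0.0628, 0.064]
eef_rot: [-3.14, -0.038, 0.005]
contact_force: [1.4, -0.2, -0.5]
gripper_width: 0.0006
grasp_force: 0.0
```

Run:
```python
from h import *
o=env.get_obs();print(o["eef_pos"],Ro.from_rotvec(o["eef_rot"]).as_matrix().round(3)); print(o["contact_force"])
a,b=env.capture("top"),env.capture("scene")
a=cv2.resize(a[135:265,215:335],(480,520)); b=cv2.resize(b[140:270,200:320],(480,520))
cv2.imwrite("pics/m1.png",cv2.hconcat([a,b])[:,:800,::-1])
```

```text
[ 0.37759065 -0.06276516  0.06404454] [[ 1.     0.024 -0.003]
 [ 0.024 -1.     0.001]
 [-0.003 -0.001 -1.   ]]
[ 1.41284471 -0.24249287 -0.49541636]
```

View pics/m1.png

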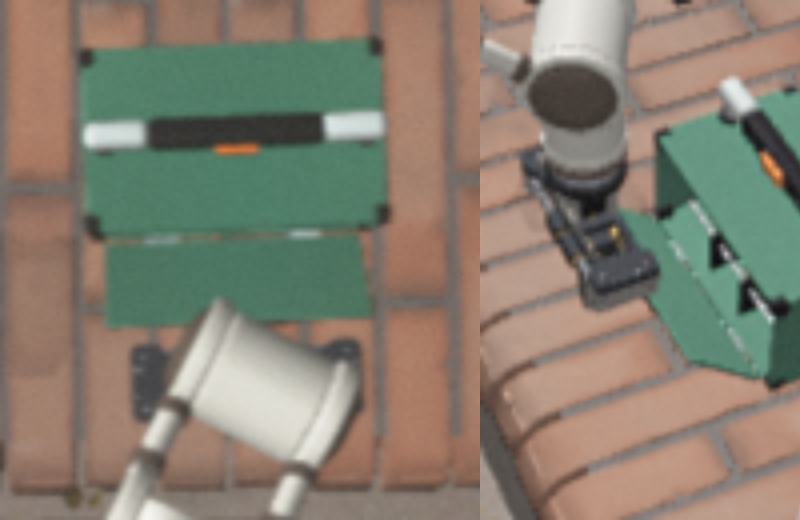

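The top picture shows the flap edge at about row 325 with the fingers just in front of it and the case unmoved. I now push along the arc.

>>> arm_command(rows=[0, 0, 0, 14, 0, 0, 1, 0, 0, 0, 24, 0, 0, 1, 0, 0, 0, 30, 0, -3, 1, 0, 0, 0, 36, 0, -8, 1, 0, 0, 0, 42, 0, -13, 1, 0, 0, 0, 47, 0, -17, 1, 0, 0, 0, 53, 0, -21, 1, 0, 0, 0, 59, 0, -24, 1, 0, 0, 0, 64, 0, -27, 1, 0, 0, 0, 64, 0, -27, 1])

```text
time: 2.87
eef_pos: [0.4444, -0.0599, 0.0925]
eef_rot: [3.141, 0.042, 0.004]
contact_force: [-0.1, -0.4, -0.1]
gripper_width: 0.0003
grasp_force: 0.0
```

>>> arm_command(rows=[0, 0, 0, 5, 0, -2, 1, 0, 0, 0, 10, 0, -4, 1, 0, 0, 0, 15, 0, -6, 1, 0, 0, 0, 20, 0, -7, 1, 0, 0, 0, 24, 0, -8, 1, 0, 0, 0, 28, 0, -9, 1, 0, 0, 0, 32, 0, -9, 1, 0, 0, 0, 34, 0, -9, 1, 0, 0, 0, 34, 0, -9, 1])

```text
time: 3.62
eef_pos: [0.4771, -0.0588, 0.1006]
eef_rot: [-3.141, -0.042, -0.001]
contact_force: [1.0, 0.2, 0.3]
gripper_width: 0.0005
grasp_force: 0.0
```

Run:
```python
from h import *
o=env.get_obs();print(o["eef_pos"],o["contact_force"])
a,b=env.capture("top"),env.capture("scene")
a=cv2.resize(a[135:265,215:335],(480,520)); b=cv2.resize(b[140:270,200:320],(480,520))
cv2.imwrite("pics/m2.png",cv2.hconcat([a,b])[:,:800,::-1])
```

```text
[ 0.47706801 -0.05884107  0.10060188] [1.04558242 0.19182481 0.32987325]
```

View pics/m2.png

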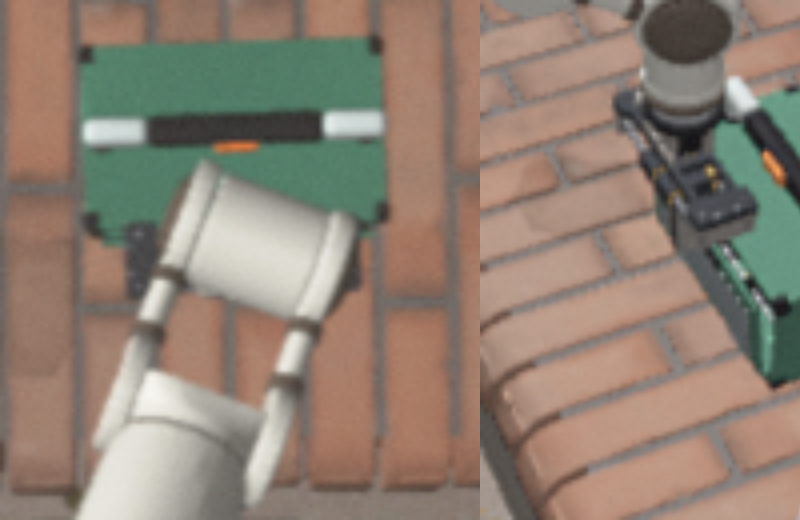

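The flap is almost upright, with a gap of about 8 mm left at its top edge, and the case has hardly moved. I push on gently.

>>> arm_command(rows=[0, 0, 0, 2, 0, 0, 1, 0, 0, 0, 4, 0, 0, 1, 0, 0, 0, 6, 0, 0, 1, 0, 0, 0, 7, 0, 0, 1, 0, 0, 0, 7, 0, 0, 1])

```text
time: 4.13
eef_pos: [0.4838, -0.0586, 0.1006]
eef_rot: [3.141, 0.042, 0.001]
contact_force: [0.1, 1.1, -0.4]
gripper_width: 0.0001
grasp_force: 0.0
```

>>> arm_command(rows=[0, 0, 0, 1, 0, 0, 1, 0, 0, 0, 2, 0, 0, 1, 0, 0, 0, 3, 0, 0, 1, 0, 0, 0, 3, 0, 0, 1])

```text
time: 4.47
eef_pos: [0.4858, -0.0585, 0.1004]
eef_rot: [-3.141, -0.043, 0.004]
contact_force: [-5.2, -0.4, 3.3]
gripper_width: 0.0002
grasp_force: 2.5
```

```bash
cat > look.py <<'E'
from h import *
import sys
o=env.get_obs();print(o["eef_pos"],o["contact_force"])
A,B=env.capture("top"),env.capture("scene")
hsv=cv2.cvtColor(A,cv2.COLOR_RGB2HSV)
q=cv2.inRange(hsv,(0,170,150),(15,255,255)); q[:,:255]=0;q[:,295:]=0;q[:150]=0;q[185:]=0
ys,xs=np.nonzero(q); print("btn",xs.mean(),ys.mean(),len(xs))
w=cv2.inRange(hsv,(0,0,150),(180,60,255)); w[:,:230]=0;w[:,318:]=0;w[:155]=0;w[176:]=0
for k,m in ((0,w[:,:255]),(290,w[:,290:])):
    ys,xs=np.nonzero(m); print(len(xs),xs.mean()+k,ys.mean(),ray("top",(xs.mean()+k,ys.mean()),.172))
a=cv2.resize(A[135:265,215:335],(480,520)); b=cv2.resize(B[140:270,220:320],(400,520))[:,:320]
cv2.imwrite(f"pics/{sys.argv[1]}.png",cv2.hconcat([a,b])[:,:,::-1])
E
python3 look.py m3
```

```text
[ 0.48577147 -0.05849513  0.10044873] [-5.21352575 -0.3739751   3.30941487]
btn 274.0 171.0 9
100 242.83 167.18 [0.58798275 0.04636632 0.172     ]
100 303.0 165.09 [ 0.59302572 -0.15454806  0.172     ]
```

View pics/m3.png

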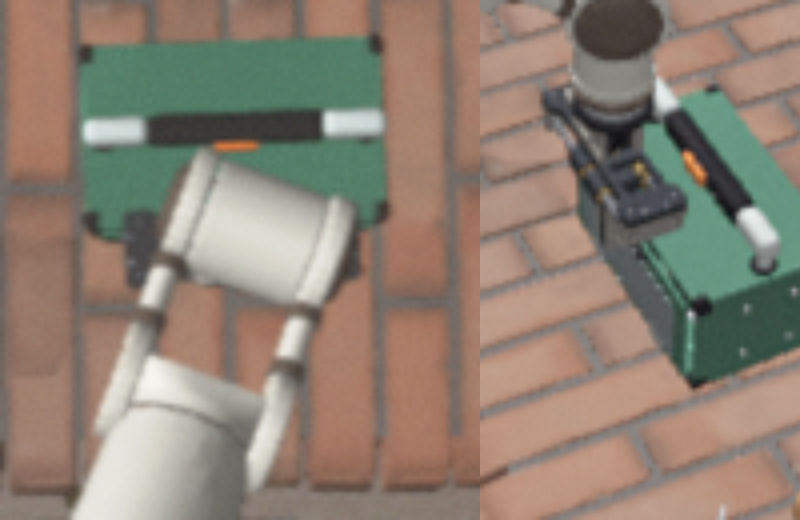

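The flap looks flush, and −5 N at the tool means it is against its stop. One more small push to be sure, then back off, up and look.

>>> arm_command(rows=[0, 0, 0, 1, 0, 0, 1, 0, 0, 0, 2, 0, 0, 1, 0, 0, 0, 3, 0, 0, 1, 0, 0, 0, 3, 0, 0, 1])

```text
time: 4.9
eef_pos: [0.4893, -0.0584, 0.1004]
eef_rot: [-3.141, -0.042, 0.001]
contact_force: [-4.3, 0.4, 2.4]
gripper_width: 0.0003
grasp_force: 2.1
```

>>> arm_command(rows=[0, 0, 0, -20, 0, 0, 1, 0, 0, 0, -60, 0, 0, 1, 0, 0, 0, -80, 0, 0, 1, 0, 0, 0, -80, 0, -40, 1, 0, 0, 0, -80, 0, -80, 1, 0, 0, 0, -80, 0, -120, 1, 0, 0, 0, -80, 0, -150, 1, 0, 0, 0, -80, 0, -150, 0, 0, 0, 0, -80, 0, -150, 0, 0, 0, 0, -80, 0, -150, 0])

```text
time: 5.73
eef_pos: [0.4098, -0.0605, 0.25]
eef_rot: [-3.141, -0.042, -0.001]
contact_force: [-0.5, -0.2, 0.5]
gripper_width: 0.0184
grasp_force: 0.0
```

>>> arm_command(rows=[0, 0, -45, 0, 0, 0, 0, 0, 0, -45, 0, 0, 0, 0, 0, 0, -45, 0, 0, 0, 0, 0, 0, -45, 0, 0, 0, 0, 0, 0, -45, 0, 0, 0, 0, 0, 0, -45, 0, 0, 0, 0, 0, 0, -45, 0, 0, 0, 0, 0, 0, -45, 0, 0, 0, 0])

```text
time: 6.4
eef_pos: [0.4089, -0.0602, 0.2485]
eef_rot: [-2.883, -1.241, 0.003]
contact_force: [-0.4, 0.4, -0.2]
gripper_width: 0.0713
grasp_force: 0.0
```

>>> arm_command(rows=[0, 0, -45, 0, 0, 0, 0, 0, 0, -45, 0, 0, 0, 0, 0, 0, -45, 0, 0, 0, 0, 0, 0, -45, 0, 0, 0, 0, 0, 0, -45, 0, 0, 0, 0, 0, 0, -45, 0, 0, 0, 0, 0, 0, -45, 0, 0, 0, 0, 0, 0, -45, 0, 0, 0, 0])

```text
time: 7.07
eef_pos: [0.4091, -0.0603, 0.2492]
eef_rot: [-2.191, -2.249, 0.001]
contact_force: [0.5, 0.0, 0.5]
gripper_width: 0.0922
grasp_force: 0.0
```

```bash
python3 look.py m4
python3 - <<'E'
from h import *
o=env.get_obs(); print(Ro.from_rotvec(o["eef_rot"]).as_matrix().round(3),o["joint_pos"])
A=cv2.imread("pics/m4.png")
E
```

```text
[ 0.40910161 -0.06032747  0.24920398] [0.54205886 0.00780628 0.50419876]
btn 273.5 170.0 10
102 242.8235294117647 166.11764705882354 [0.59154472 0.04635708 0.172     ]
100 302.91 164.03 [ 0.59658486 -0.15430585  0.172     ]
[[-0.025  1.    -0.001]
 [ 1.     0.025  0.001]
 [ 0.001 -0.001 -1.   ]] [-4.40741009e-01 -3.06307723e-01  1.96688034e+00  1.13103764e-04
  1.48263394e+00 -4.65309895e-01]
```

View pics/m4.png

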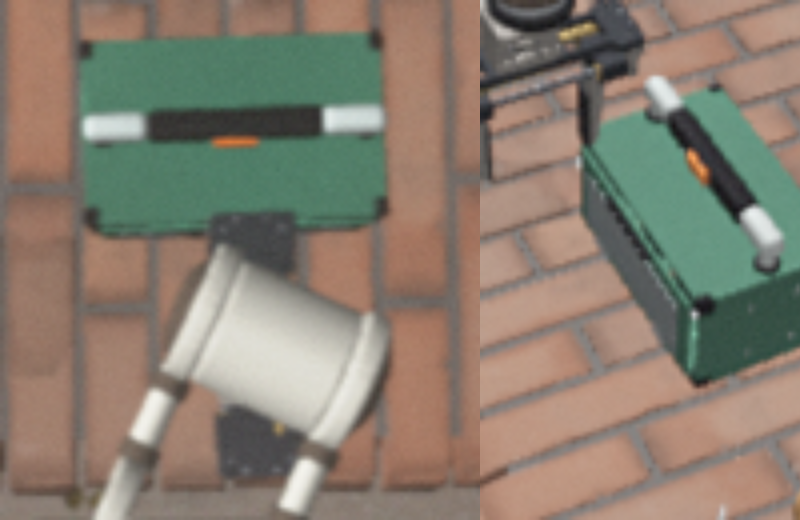

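The drop front is shut flush, with its edge along row ~232, and the case stands square. The bar centre is now near (0.593, −0.055). Next: over the bar, then down.

>>> arm_command(rows=[0, 0, 0, 1, 183, 0, 0, 0, 0, 0, 1, 183, 0, 0, 0, 0, 0, 1, 183, 0, 0, 0, 0, 0, 1, 183, 0, 0, 0, 0, 0, 1, 183, 0, 0, 0, 0, 0, 1, 183, 0, 0, 0, 0, 0, 1, 183, 0, 0, 0, 0, 0, 1, 183, 0, 0])

```text
time: 7.83
eef_pos: [0.5915, -0.0546, 0.2503]
eef_rot: [-2.192, -2.249, 0.001]
contact_force: [-0.2, 0.2, -0.2]
gripper_width: 0.0922
grasp_force: 0.0
```

>>> arm_command(rows=[0, 0, 0, 0, 0, 35, 0, 0, 0, 0, 0, 0, 65, 0, 0, 0, 0, 0, 0, 85, 0, 0, 0, 0, 0, 0, 100, 0, 0, 0, 0, 0, 0, 105, 0, 0, 0, 0, 0, 0, 105, 0, 0, 0, 0, 0, 0, 105, 0])

```text
time: 8.42
eef_pos: [0.5924, -0.0549, 0.1469]
eef_rot: [2.191, 2.25, 0.001]
contact_force: [-0.1, 0.6, -0.3]
gripper_width: 0.0921
grasp_force: 0.0
```

Run:
```python
from h import *
o=env.get_obs(); print(o["eef_pos"],o["contact_force"],o["joint_pos"])
b=env.capture("scene"); A=env.capture("top")
a=cv2.resize(A[125:225,225:325],(400,400),interpolation=cv2.INTER_CUBIC);b=cv2.resize(b[140:240,215:315],(400,400),interpolation=cv2.INTER_CUBIC)
cv2.imwrite("pics/m5.png",cv2.hconcat([a,b])[:,:,::-1])
```

```text
[ 0.59241025 -0.05493228  0.14687184] [-0.11135341  0.57233901 -0.32240112] [-2.95378340e-01  2.66047750e-01  1.60930049e+00 -5.11227669e-06
  1.26482078e+00 -3.21651811e-01]
```

View pics/m5.png

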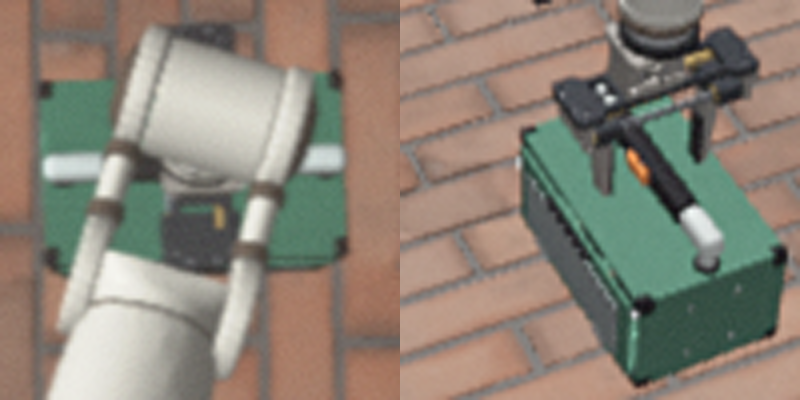

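The fingers straddle the black grip, one on either side of the button's middle. Closing.

>>> arm_command(rows=[0, 0, 0, 0, 0, 3, 1, 0, 0, 0, 0, 0, 3, 1, 0, 0, 0, 0, 0, 3, 1, 0, 0, 0, 0, 0, 3, 1, 0, 0, 0, 0, 0, 3, 1, 0, 0, 0, 0, 0, 3, 1, 0, 0, 0, 0, 0, 3, 1, 0, 0, 0, 0, 0, 3, 1, 0, 0, 0, 0, 0, 3, 1, 0, 0, 0, 0, 0, 3, 1])

```text
time: 9.35
eef_pos: [0.5915, -0.0547, 0.1425]
eef_rot: [-2.19, -2.25, 0.003]
contact_force: [-5.2, -0.7, 3.7]
gripper_width: 0.0269
grasp_force: 3.5
```

>>> arm_command(rows=[0, 0, 0, 0, 0, 0, 1, 0, 0, 0, 0, 0, 0, 1, 0, 0, 0, 0, 0, 0, 1, 0, 0, 0, 0, 0, 0, 1, 0, 0, 0, 0, 0, 0, 1, 0, 0, 0, 0, 0, 0, 1])

```text
time: 9.85
eef_pos: [0.5921, -0.0547, 0.1425]
eef_rot: [-2.191, -2.25, 0.001]
contact_force: [-5.6, -0.7, 2.8]
gripper_width: 0.0266
grasp_force: 30.0
```

Width 26.6 mm means the button is in. I draw the handle slowly and watch the force.

>>> arm_command(rows=[0, 0, 0, 0, -1, 0, 1, 0, 0, 0, 0, -1, -2, 1, 0, 0, 0, 0, -1, -5, 1, 0, 0, 0, 0, -1, -8, 1, 0, 0, 0, 0, -1, -11, 1, 0, 0, 0, 0, -1, -14, 1, 0, 0, 0, 0, -1, -14, 1])

```text
time: 10.43
eef_pos: [0.592, -0.0547, 0.1577]
eef_rot: [2.191, 2.25, 0.001]
contact_force: [-0.6, 0.5, 1.7]
gripper_width: 0.0266
grasp_force: 30.0
```

Run:
```python
from h import *
o=env.get_obs(); print(o["eef_pos"],o["contact_force"],o["wrist_torque"],o["gripper_width"])
```

```text
[ 0.59196618 -0.05473996  0.15765621] [-0.62264482  0.47488028  1.66779121] [ 2.27135334e-02 -6.55232596e-02  3.09002208e-06] 0.026649148448700154
```

The handle slides freely, with no case weight on the wrist. I continue towards the second stop.

>>> arm_command(rows=[0, 0, 0, 0, 0, -4, 1, 0, 0, 0, 0, 0, -9, 1, 0, 0, 0, 0, 0, -14, 1, 0, 0, 0, 0, 0, -19, 1, 0, 0, 0, 0, 0, -24, 1, 0, 0, 0, 0, 0, -29, 1, 0, 0, 0, 0, 0, -34, 1, 0, 0, 0, 0, 0, -39, 1, 0, 0, 0, 0, 0, -43, 1, 0, 0, 0, 0, 0, -45, 1])

```text
time: 11.27
eef_pos: [0.5915, -0.0546, 0.2024]
eef_rot: [2.191, 2.251, 0.0]
contact_force: [0.7, 1.3, -3.7]
gripper_width: 0.0268
grasp_force: 30.0
```

>>> arm_command(rows=[0, 0, 0, 0, 0, -4, 1, 0, 0, 0, 0, 0, -9, 1, 0, 0, 0, 0, 0, -14, 1, 0, 0, 0, 0, 0, -19, 1, 0, 0, 0, 0, 0, -24, 1, 0, 0, 0, 0, 0, -28, 1, 0, 0, 0, 0, 0, -32, 1, 0, 0, 0, 0, 0, -35, 1, 0, 0, 0, 0, 0, -35, 1])

```text
time: 12.02
eef_pos: [0.5916, -0.0547, 0.2377]
eef_rot: [2.191, 2.251, 0.001]
contact_force: [-1.1, 2.7, 0.5]
gripper_width: 0.0268
grasp_force: 30.0
```

```bash
python3 look.py m6
```

```text
[ 0.59163559 -0.05471687  0.23769716] [-1.09748479  2.73094153  0.48706504]
btn nan nan 0
172 245.9825581395349 164.5406976744186 [0.59673042 0.03576732 0.172     ]
225 299.19555555555553 161.42222222222222 [ 0.60545912 -0.14204197  0.172     ]look.py:7: RuntimeWarning: Mean of empty slice.
  ys,xs=np.nonzero(q); print("btn",xs.mean(),ys.mean(),len(xs))
  ret = ret.dtype.type(ret / rcount)
```

View pics/m6.png

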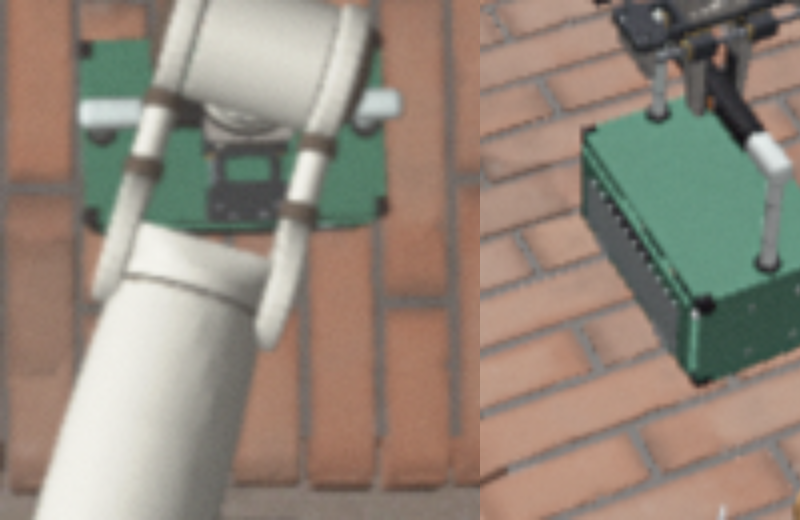

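The case still stands, with the handle about 95 mm out. Now the last few millimetres to the end stop.

>>> arm_command(rows=[0, 0, 0, 0, 0, -2, 1, 0, 0, 0, 0, 0, -3, 1, 0, 0, 0, 0, 0, -4, 1, 0, 0, 0, 0, 0, -5, 1, 0, 0, 0, 0, 0, -5, 1, 0, 0, 0, 0, 0, -5, 1])

```text
time: 12.62
eef_pos: [0.5916, -0.0547, 0.2416]
eef_rot: [2.191, 2.251, 0.0]
contact_force: [0.2, 1.4, -3.8]
gripper_width: 0.0265
grasp_force: 30.0
```

>>> arm_command(rows=[0, 0, 0, 0, 0, -1, 1, 0, 0, 0, 0, 0, -2, 1, 0, 0, 0, 0, 0, -2, 1, 0, 0, 0, 0, 0, -2, 1])

```text
time: 12.95
eef_pos: [0.5908, -0.0548, 0.2426]
eef_rot: [-2.19, -2.25, 0.002]
contact_force: [-0.1, -0.3, -7.0]
gripper_width: 0.0268
grasp_force: 30.0
```

>>> arm_command(rows=[0, 0, 0, 0, 0, -1, 1, 0, 0, 0, 0, 0, -2, 1, 0, 0, 0, 0, 0, -2, 1, 0, 0, 0, 0, 0, -2, 1])

```text
time: 13.28
eef_pos: [0.5915, -0.0548, 0.2457]
eef_rot: [2.191, 2.251, -0.0]
contact_force: [-0.1, -0.4, -5.6]
gripper_width: 0.0265
grasp_force: 30.0
```

The force jumped to the case's weight at 100 mm of travel, so the handle is fully out. Now the lift.

>>> arm_command(rows=[0, 0, 0, 0, 0, -3, 1, 0, 0, 0, 0, 0, -8, 1, 0, 0, 0, 0, 0, -15, 1, 0, 0, 0, 0, 0, -23, 1, 0, 0, 0, 0, 0, -31, 1, 0, 0, 0, 0, 0, -39, 1, 0, 0, 0, 0, 0, -45, 1, 0, 0, 0, 0, 0, -48, 1, 0, 0, 0, 0, 0, -50, 1, 0, 0, 0, 0, 0, -50, 1])

```text
time: 14.12
eef_pos: [0.5916, -0.0548, 0.296]
eef_rot: [2.191, 2.251, 0.0]
contact_force: [0.5, 0.5, -8.1]
gripper_width: 0.0267
grasp_force: 30.0
```

>>> arm_command(rows=[0, 0, 0, 0, 0, -3, 1, 0, 0, 0, 0, 0, -8, 1, 0, 0, 0, 0, 0, -15, 1, 0, 0, 0, 0, 0, -22, 1, 0, 0, 0, 0, 0, -29, 1, 0, 0, 0, 0, 0, -35, 1, 0, 0, 0, 0, 0, -38, 1, 0, 0, 0, 0, 0, -40, 1, 0, 0, 0, 0, 0, -40, 1, 0, 0, 0, 0, 0, -40, 1])

```text
time: 14.95
eef_pos: [0.5914, -0.0547, 0.3354]
eef_rot: [-2.191, -2.251, 0.0]
contact_force: [-0.1, -0.4, -7.5]
gripper_width: 0.0264
grasp_force: 30.0
```

Run:
```python
from h import *
o=env.get_obs(); print(o["eef_pos"],o["contact_force"],o["wrist_torque"],o["gripper_width"],o["time"])
b=env.capture("scene"); A=env.capture("top")
a=cv2.resize(A[120:240,210:330],(400,400));b=cv2.resize(b[130:250,210:330],(400,400))
cv2.imwrite("pics/m7.png",cv2.hconcat([a,b])[:,:,::-1])
```

```text
[ 0.59138327 -0.05473163  0.33537936] [-0.12070914 -0.37374126 -7.5410806 ] [-0.03255303 -0.07002514  0.01669139] 0.026442436615854225 14.95
```

View pics/m7.png

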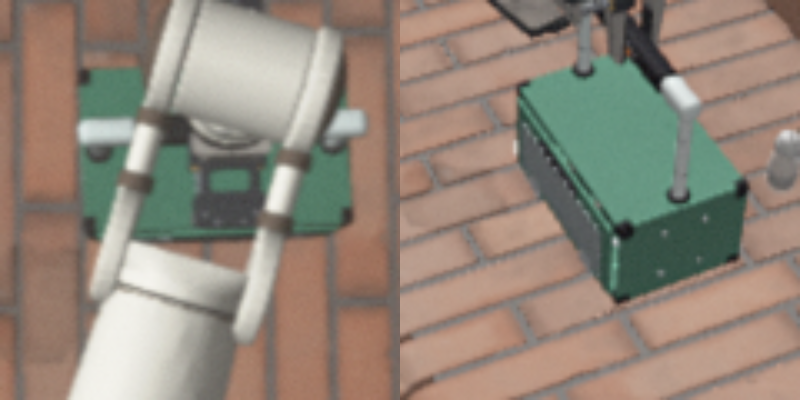

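The case hangs level about 9 cm up on the fully drawn handle, with its front shut.

```bash
python3 -c "
from plant import env
print(env.job_done())"
```

```text
the job is handed in; nothing more can be done
None
```

I shut the front, drew the handle fully out, and handed the job in with the case hanging upright about 9 cm above the worktop, still held by the grip; the judging result wasn't shown.

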